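# Dock and latch the spring unit, then hold its rod drawn to the red ring

## Robot

A 7-joint arm with a two-finger parallel gripper is mounted at the origin on the work surface. World frame = base frame: x ahead of the robot, y to its left, z up, the work surface at z = 0. Lengths are in m, angles in rad, forces in N, time in s.
With the tool pointing down it reaches from about 0.4 to 0.85 m from the base axis. Payload 4.5 kg.
Tool frame: the origin (TCP) lies midway between the tips of the shut fingers; the grasp point (between the pads) lies 19 mm behind it; y points along the fingers, z is the direction in which the jaws open and shut, and the axes are right-handed (so a half turn about y gives the same grasp; the last joint's range is limited). The gripper opens to 88 mm and grips with 3 to 60 N. Pads are 18 mm wide; open, the fingers measure 123 mm over their backs; the gripper's body (75 mm by 187 mm) begins 45 mm behind the grasp point.
Start: joints at [1.327, 0.689, -0.195, 1.565, 0.157, 0.902, -0.215], TCP at [0.171, -0.601, 0.239] pointing down, gripper open.
Joint ranges: [-3.01, 3.01], [-0.46, 2.08], [-1.47, 1.51], [0.13, 2.56], [-1, 4.14], [0.04, 2.09], [-2.66, 2.66]. Speed limits (rad/s): [2.57, 2.57, 3.14, 3.14, 3.14, 3.14, 3.14].

## Interface

Orientations are given as a unit quaternion [x, y, z, w].
In Python, from plant import r, snapshot, get_calibration, job, boxes_of gives the robot as it stands. The module is installed in compiled form; this text tells all that it offers.
- The arm moves only by the shell command python3 -m handwheel 'ROWS' [OPENING] [FORCE]. ROWS is JSON, a list that holds one entry, the list of rows, each a list of 6 numbers: the shift along the tool's x, y, z as a fraction of full scale, then the turn, a rotation vector about the tool's x, y, z as a fraction of full scale. In form: [[[x, y, z, wx, wy, wz], ...]]. A call has 1 to 12 rows; each row is the pose to reach, as a shift and turn from the pose commanded when the call began, along the tool's axes at that moment, turning the shorter way round; what a row does not reach only later rows make up. Full scale, the value 1, is 100 cm for a shift and 180 degrees for a turn. A row lasts 1/12 s, in which the tool goes at most 41.7 mm and 7.16 degrees, less where a joint would pass 70% of its speed; a pose out of reach is approached as far as the arm can. A call with a number of a shift or a turn outside -1 to 1 is refused whole. A call with a gripper value outside its range is refused whole. OPENING is the opening, from -1 (shut) to 1 (fully open), set as the call begins (- or left out, the last holds). The fingers move at their own pace and stop on an object; FORCE is the grip in N (left out, the last holds). Time passes only in rows, so rows that repeat a pose let the fingers close. It gives the time, the measured TCP pose, the force and the opening at its end, in the units of the state.
- r.get_state(): the state, without advancing time (a new reading comes with each control period).
- snapshot(name): name is "side" or "top" or "wrist"; returns the picture (384x512x3 uint8, red, green, blue); there is no depth.
- get_calibration(name): a dict with "fx", "fy", "cx", "cy" (pixels), "k1" (the pictures are not rectified: a ray, as slopes to the right and down, at radius r is drawn at 1 + k1 r^2 times it, then the intrinsics apply), "T" (4x4, takes a point from camera to world coordinates). Camera axes: x right, y down, z forward; pixel columns grow to the right and rows downward; lengths in m; the calibration is good to about 2 mm. A picture is of the moment at which its call begins: read the wrist's pose just before it. get_calibration takes no time and is no camera call; for the wrist camera it gives the pose at the moment of the call.
- job.finish_job(): hands the job in, once; it reports no verdict.
Trained networks look in the newest picture that a camera, given by its name, has taken for a name from the list of things; names that differ only in an ending like _2 or _b are one class to them, and where a whole thing is asked for, a point or a joint stands for the part that bears it (a point fixed in the world has none). Each returns a list of dicts, best first, with "confidence" (0 to 1); they miss things now and then, are a little off and sometimes report something else, mostly with a low value. They report only what shows in the picture. A call takes as long as a camera call.
- boxes_of(thing, camera): "bbox" ([left, top, right, bottom] in pixels, round what is visible of it).
The state is a dict: "clock": time; "q": joint angles; "qd": joint speeds; "joint_torque": joint torques, N m; "tool_pos": TCP position; "eef_rot": TCP orientation; "contact_force": force on the tool from outside, world axes, zero at the start; "moment": the same for the moment, N m; "opening": opening from 0.0 (shut) to 1.0 (fully open).
Only numpy, scipy, OpenCV 4.12 (cv2) and the standard library are available. Lean on these libraries where they do the work, as an engineer would, in place of code of your own. Each camera call takes 0.05 s, during which the arm holds its last target. There are 200 camera calls.

## Task

On the spring test stand, slide the blue spring unit fully home against its end stop and turn the green-knobbed latch all the way round until its lever lies along the spring unit, so that the unit is locked. Then take the yellow grip and draw the sprung rod out until the whole red ring on it has just come out of the blue unit, less than a ring's width further, and finish while holding it there against the spring. Leave the glassware and other things around the stand where they are.

Things in the scene. Friction and masses are not known exactly. Their poses are not given: they have to be found in the camera images.
- stand: Spring test stand, fixed to the bench: aluminium base plate 200 x 110 x 12 mm carrying a rail, with a grey end stop at its rear. Origin at bench height under the rod's axis. Its own +x axis is the way the rod is drawn out ('rear' is -x); +y is the latch side; z is up. The end stop is at x = -130 to -110 mm and 78 mm high; the plate reaches x = -140 to 60 mm, y = -45 to 65 mm.
- spring_unit (a joint): Slide of the blue spring unit (a block 120 long, 40 wide, top 70 mm above the bench) along the stand's x: 0 = fully home against the end stop (its front face, the mouth, is then at stand x = 10 mm), grows to 0.05 m as it slides out forward. It starts 25 to 45 mm out. About 1.5 N of friction holds it where it is left. It may be pushed home by its front face or by the yellow grip.
- latch (a joint): Hinge of the white latch lever: 0 = open, lever pointing away from the unit (stand +y); grows clockwise seen from above to 1.571 rad = locked, lever pointing along stand +x beside the unit. It stays where it is left; turning it takes about 5 N at the knob. Its nose then stands in front of the front end of a steel side strip of the unit, 1.5 mm ahead of it, and blocks the unit from sliding forward; if the unit is not home the nose strikes that strip and the latch cannot lock.
- draw_rod (a joint): Extension of the steel rod (12 mm thick) out of the spring unit: 0 = drawn in by its spring, at most 0.085 m. The spring pulls it back with about 3 N at 0 rising to 9 N at 0.06 m. The red ring is hidden in the unit at 0; its rear edge comes level with the mouth at 0.0545 m. If the unit is not locked, pulling drags the unit along instead.
- grip_mid (a point): Grasp point of the yellow grip: upright round post 20 mm in diameter on the outer end of the rod, top 116 mm above the bench; this point is on its axis 98 mm above the bench and so 28 mm above the top of the spring unit. With unit home and rod in, it is at stand x = 55 mm, y = 0.
- pull_grip: The same yellow grip as a part fixed to the rod (origin on the bench plane, 55 mm behind the post's axis along stand x); axes as the stand's.
- latch_knob (a point): Grasp point of the green knob: upright round post 16 mm in diameter at the end of the latch lever, top 110 mm above the bench; this point is on its axis 94 mm above the bench, 55 mm from the hinge axis.
- latch_pivot (a point): Point on the upright hinge axis of the latch (stand x = -50, y = 46 mm), at the same height as the knob's grasp point, 94 mm above the bench.
- mouth (a point): Centre of the spring unit's front face, where the rod comes out, 50 mm above the bench.
- ring_back (a point): Centre of the rear edge of the red ring on the rod (ring 20 mm across, 10 mm long along the rod), 50 mm above the bench; it lies in the unit 54.5 mm behind the mouth when the rod is in.
- beaker: Bystander: open glass beaker, 68 mm across, 90 mm high, origin under its centre.
- reagent_bottle: Bystander: amber bottle, 56 mm across, 125 mm high, origin under its centre.
- weight: Bystander: small brass weight with a knob, 40 mm across, 45 mm high, origin under its centre.
- screwdriver: Bystander: screwdriver 160 mm long lying on the bench, along its own x.
- tape_roll: Bystander: orange tape roll lying flat, 90 mm across, 20 mm high, origin under its centre.
- wash_bottle: Bystander: white plastic bottle with red cap, 60 mm across, 160 mm high, origin under its centre.

How it is judged:
By the outcome, as a careful person would: the job done as asked, in the order asked, and still so for the second after the job is handed in, while the arm keeps its last pose, push and grip.
It also fails if it takes over 64 s, if anything falls off the work surface, if the arm or the gripper's body presses on something with over 40 N, if the wrist force passes 120 N, or if a joint passes its speed limit or range.

## Working session

There is one attempt and no reset: what is moved stays moved. The work goes in short steps, Python scripts to look and compute and a shell command to move; the robot and the scene stay as the last step left them, time stands still between calls to the robot, and variables do not carry over. Pictures are saved under pics/ and viewed, about 8 in all and at most 12, crops included, and the job is handed in when it is done.

```bash
mkdir -p pics
cat > h.py <<'E'
import numpy as np, cv2
from plant import r, snapshot, get_calibration, job, boxes_of
from scipy.spatial.transform import Rotation as R
def project(P,c):
    T=np.array(c["T"]);p=(np.atleast_2d(P)-T[:3,3])@T[:3,:3]
    s=p[:,:2]/p[:,2:];s=s*(1+c["k1"]*(s**2).sum(1,keepdims=True))
    return s*[c["fx"],c["fy"]]+[c["cx"],c["cy"]]
def at_z(uv,z,c):
    d=(np.array(uv,float)-[c["cx"],c["cy"]])/[c["fx"],c["fy"]];s=d.copy()
    for _ in range(20): s=d/(1+c["k1"]*(s@s))
    T=np.array(c["T"]);v=T[:3,:3]@np.r_[s,1];o=T[:3,3]
    return o+v*(z-o[2])/v[2]
def save(n,im): cv2.imwrite("pics/"+n+".png",im[:,:,::-1])
E
python3 - <<'E'
from h import *
s=r.get_state();print(s["clock"],s["tool_pos"],s["eef_rot"],s["opening"]);print(R.from_quat(s["eef_rot"]).as_matrix().round(3))
ims=[]
for n in("top","side"):
    im=snapshot(n);save(n,im);c=get_calibration(n);print(n,c["fx"],np.array(c["T"]).round(3).tolist())
    for t in("stand","spring_unit","grip_mid","latch_knob","latch","beaker","reagent_bottle","weight","wash_bottle","tape_roll","screwdriver"):
        b=boxes_of(t,n)
        if b: print(t,np.round(b[0]["bbox"]),round(b[0]["confidence"],2))
E
```

```text
0.0 [ 0.17118449 -0.6004575   0.23791478] [-0.09807001  0.70091527 -0.69966766  0.09780196] 0.9998932875768849
[[-0.962 -0.001  0.274]
 [-0.274  0.002 -0.962]
 [ 0.    -1.    -0.002]]
top 492.98515098878613 [[0.044, -0.979, 0.201, 0.259], [-0.999, -0.043, 0.008, -0.043], [0.001, -0.201, -0.98, 1.638], [0.0, 0.0, 0.0, 1.0]]
stand [280. 144. 334. 218.] 0.59
spring_unit [295. 166. 314. 221.] 0.75
grip_mid [310. 207. 317. 217.] 0.55
latch_knob [315. 160. 335. 178.] 0.46
beaker [254. 147. 273. 168.] 0.8
weight [327. 132. 343. 145.] 0.55
wash_bottle [414. 199. 444. 220.] 0.93
tape_roll [ 62. 186.  91. 210.] 0.63
screwdriver [332. 217. 355. 233.] 0.6
side 492.01274813248534 [[0.624, 0.457, -0.634, 1.543], [0.781, -0.34, 0.523, -0.833], [0.024, -0.822, -0.569, 0.983], [0.0, 0.0, 0.0, 1.0]]
stand [207. 193. 280. 269.] 0.88
spring_unit [208. 193. 255. 243.] 0.7
grip_mid [219. 232. 240. 255.] 0.63
latch_knob [222. 231. 240. 254.] 0.82
latch [221. 228. 239. 253.] 0.59
beaker [278. 205. 300. 240.] 0.85
reagent_bottle [251. 186. 267. 224.] 0.78
weight [238. 272. 253. 292.] 0.72
wash_bottle [ 77. 235. 105. 296.] 0.87
tape_roll [371. 143. 396. 158.] 0.67
screwdriver [156. 220. 185. 255.] 0.77
```

View pics/top.png

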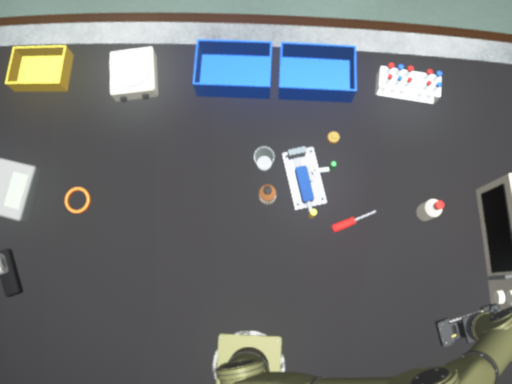

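View pics/side.png

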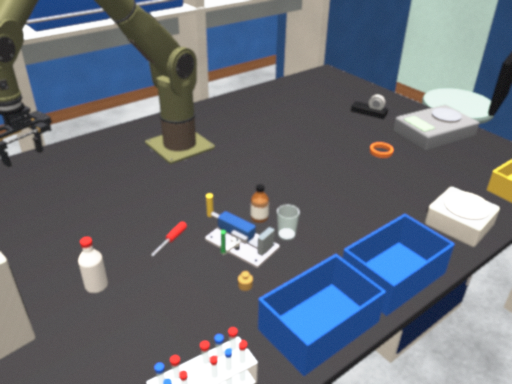

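Top view: yellow grip at (313,212), green knob at (334,164), grey end stop at (296,152), so stand +x points down the image. In the side view the grip is at (210,205) and the knob at (223,242), so the side boxes for those two were wrong. I'll measure by colour instead.

```bash
cat > m.py <<'E'
from h import *
def blobs(im,win):
    h=cv2.cvtColor(im,cv2.COLOR_RGB2HSV);o={}
    for n,lo,hi in(("yellow",(21,110,90),(35,255,255)),("green",(50,110,50),(85,255,255)),("blue",(105,110,40),(125,255,255))):
        m=cv2.inRange(h,lo,hi);k=np.zeros_like(m);a,b,c,d=win;k[b:d,a:c]=m[b:d,a:c]
        N,L,S,C=cv2.connectedComponentsWithStats(k)
        if N>1:
            i=1+S[1:,4].argmax();o[n]=(C[i],S[i]); o[n+"_m"]=(L==i)
    return o
E
python3 - <<'E'
from m import *
for n,w in(("top",(270,130,350,230)),("side",(190,180,290,275))):
    im=cv2.imread(f"pics/{n}.png")[:,:,::-1].copy();c=get_calibration(n);o=blobs(im,w)
    for k in("yellow","green","blue"):
        if k in o: print(n,k,o[k][0].round(1),o[k][1],at_z(o[k][0],{"yellow":.1,"green":.09,"blue":.07}[k],c).round(4))
    if n=="top":
        pts=np.argwhere(o["blue_m"])[:,::-1].astype(np.float32);r_=cv2.minAreaRect(pts);b=cv2.boxPoints(r_)
        print(np.array([at_z(p,.065,c)for p in b]).round(3)); a,b_,cc,d=270,130,350,230
        save("crop",cv2.resize(im[130:230,260:350],None,fx=6,fy=6,interpolation=cv2.INTER_CUBIC))
E
```

```text
top yellow [333.6 138.4] [331 135   7   7  17] [ 0.7463 -0.2461  0.1   ]
top green [331.7 164.8] [331 163   3   4   6] [ 0.6592 -0.2422  0.09  ]
top blue [303.9 183.5] [296 166  17  36 378] [ 0.5976 -0.155   0.07  ]
[[ 0.65  -0.123  0.065]
 [ 0.66  -0.159  0.065]
 [ 0.549 -0.188  0.065]
 [ 0.539 -0.153  0.065]]
side yellow [209.1 203.1] [205 193   9  24 145] [ 0.5164 -0.1948  0.1   ]
side green [222.8 239.7] [221 229   6  23  61] [ 0.6709 -0.2521  0.09  ]
side blue [235.6 223.6] [218 211  38  28 552] [ 0.6143 -0.1672  0.07  ]
```

View pics/crop.png

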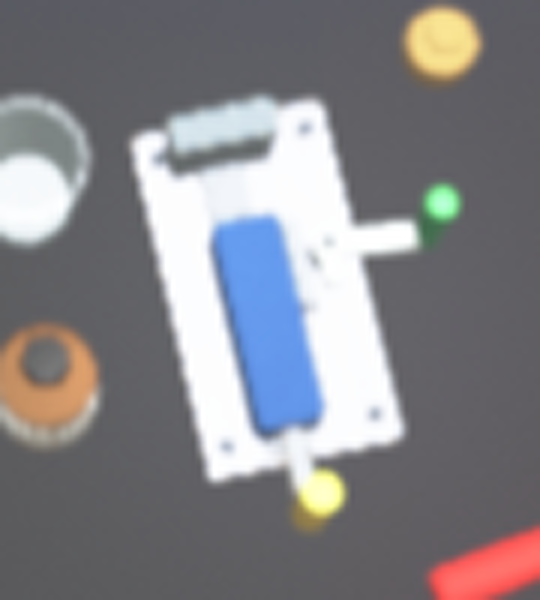

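Run:
```python
from h import *
c=get_calibration("top");f=lambda u,v,z:at_z((260+u/6-.4,130+v/6-.4),z,c)
C=np.array([f(135,140,.012),f(322,100,.012),f(402,435,.012),f(210,480,.012)])
S=np.array([[-.14,-.045],[-.14,.065],[.06,.065],[.06,-.045]])
# rigid 2D fit
a=C[:,:2]-C[:,:2].mean(0);b=S-S.mean(0)
H=(b[:,0]*a[:,1]-b[:,1]*a[:,0]).sum();D=(b*a).sum();th=np.arctan2(H,D)
Rm=np.array([[np.cos(th),-np.sin(th)],[np.sin(th),np.cos(th)]]);t=C[:,:2].mean(0)-Rm@S.mean(0)
print(C.round(3),th,t,(C[:,:2]-(S@Rm.T+t)).round(4))
for n,p in(("grip",f(322,493,.116)),("knob",f(443,203,.11)),("bfront",f(290,425,.07)),("brear",f(247,222,.07))): print(n,p.round(4),((p[:2]-t)@Rm).round(4))
s=r.get_state();print(s["tool_pos"],R.from_quat(s["eef_rot"]).as_matrix().round(3))
```

```text
[[ 0.714 -0.081  0.012]
 [ 0.742 -0.188  0.012]
 [ 0.55  -0.237  0.012]
 [ 0.52  -0.13   0.012]] -2.887845704316271 [ 0.59006818 -0.15957598] [[-0.0006 -0.0006]
 [ 0.0004 -0.0004]
 [ 0.0013  0.0004]
 [-0.0011  0.0006]]
grip [ 0.4986 -0.1835  0.116 ] [0.0946 0.0002]
knob [ 0.659  -0.2453  0.11  ] [-0.0452  0.1002]
bfront [ 0.5421 -0.1695  0.07  ] [ 0.0489 -0.0024]
brear [ 0.6538 -0.143   0.07  ] [-0.0658 -0.    ]
[ 0.1714211  -0.60105793  0.23876641] [[-0.962  0.     0.274]
 [-0.274 -0.    -0.962]
 [-0.    -1.     0.   ]]
```

```bash
python3 -m handwheel '[[[-0.429,0.075,-0.312,0,0.0076,0],[-0.429,0.075,-0.312,0,0.0076,0],[-0.429,0.075,-0.312,0,0.0076,0],[-0.429,0.075,-0.312,0,0.0076,0],[-0.429,0.075,-0.312,0,0.0076,0],[-0.429,0.075,-0.312,0,0.0076,0],[-0.429,0.075,-0.312,0,0.0076,0],[-0.429,0.075,-0.312,0,0.0076,0],[-0.429,0.075,-0.312,0,0.0076,0],[-0.429,0.075,-0.312,0,0.0076,0],[-0.429,0.075,-0.312,0,0.0076,0],[-0.429,0.075,-0.312,0,0.0076,0]]]' 0.1 40
cat >> m.py <<'E'
t0=np.array([0.59007,-0.15958]);th=-2.88785
Rm=np.array([[np.cos(th),-np.sin(th)],[np.sin(th),np.cos(th)]])
def st(): 
    s=r.get_state();M=R.from_quat(s["eef_rot"]).as_matrix()
    print("t",round(s["clock"],2),"tcp stand",((np.array(s["tool_pos"])[:2]-t0)@Rm).round(4),"z",round(s["tool_pos"][2],4),"yaw-err",round(float(np.arctan2(M[1,0],M[0,0])-th),4),"F stand",(np.array(s["contact_force"])[:2]@Rm).round(2),round(s["contact_force"][2],2),"op",round(s["opening"],3))
E
python3 -c "
from m import *;st()"
```

```text
clock: 2.2
tool_pos: [0.4778, -0.2095, 0.1686]
eef_rot: [0.089, -0.701, 0.702, -0.09]
contact_force: [-0.2, -0.5, -0.7]
opening: 0.551
t 2.2 tcp stand [0.1212 0.0202] z 0.1686 yaw-err 0.0003 F stand [0.27 0.42] -0.74 op 0.551
```

Now about 27 mm forward of the grip and 20 mm to its latch side. I'll close the gap, then look with the wrist camera.

```bash
python3 -m handwheel '[[[-0.027,0.013,-0.020,0,0,0],[-0.027,0.013,-0.020,0,0,0],[-0.027,0.013,-0.020,0,0,0]]]'
python3 - <<'E'
from m import *
st();c=get_calibration("wrist");im=snapshot("wrist");save("w1",im)
P=lambda x,y,z:project(np.r_[Rm@[x,y]+t0,z],c)[0].round(0)
print("expect grip",P(.0946,0,.116),"knob",P(-.05,.101,.11))
for t in("grip_mid","latch_knob"):
    b=boxes_of(t,"wrist")
    if b:print(t,np.round(b[0]["bbox"]),b[0]["confidence"])
E
```

```text
clock: 2.45
tool_pos: [0.4989, -0.1824, 0.1551]
eef_rot: [-0.091, 0.702, -0.701, 0.091]
contact_force: [-0.8, -0.9, -0.4]
opening: 0.551
t 2.45 tcp stand [ 0.094  -0.0008] z 0.1551 yaw-err 0.0056 F stand [0.98 0.63] -0.41 op 0.551
expect grip [251. 222.] knob [428. -15.]
latch_knob [297.   0. 436.  43.] 0.59
```

View pics/w1.png

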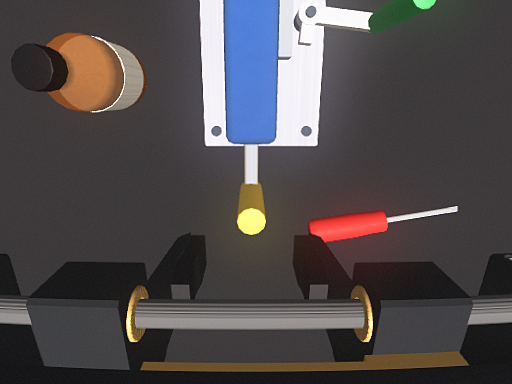

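Grip top at (251,221), where I predicted (251,222), so the estimate holds. Descend and close.

```bash
python3 -m handwheel '[[[0,0.030,0.001,0,0,0],[0,0.060,0.001,0,0,0],[0,0.076,0.001,0,0,0],[0,0.076,0.001,0,0,0]]]' && python3 -m handwheel '[[[0,0,0,0,0,0],[0,0,0,0,0,0],[0,0,0,0,0,0],[0,0,0,0,0,0],[0,0,0,0,0,0],[0,0,0,0,0,0]]]' -1 30; python3 -c "
from m import *;st()"
```

```text
clock: 2.93
tool_pos: [0.495, -0.1874, 0.0773]
eef_rot: [-0.09, 0.702, -0.701, 0.087]
contact_force: [-0.7, 0.4, -0.1]
opening: 0.549
clock: 3.43
tool_pos: [0.4979, -0.1841, 0.0809]
eef_rot: [-0.09, 0.702, -0.701, 0.09]
contact_force: [-2.0, 3.9, 6.1]
opening: 0.22
t 3.43 tcp stand [0.0953 0.0006] z 0.0809 yaw-err 0.0018 F stand [ 1.  -4.3] 6.05 op 0.22
```

```bash
python3 -m handwheel '[[[-0.008,0,0,0,0,0],[-0.016,0,0,0,0,0],[-0.024,0,0,0,0,0],[-0.032,0,0,0,0,0],[-0.036,0,0,0,0,0],[-0.038,0,0,0,0,0],[-0.040,0,0,0,0,0],[-0.041,0,0,0,0,0],[-0.042,0,0,0,0,0],[-0.042,0,0,0,0,0]]]'; python3 -c "
from m import *;st()"
```

```text
clock: 4.27
tool_pos: [0.5364, -0.1739, 0.0809]
eef_rot: [-0.091, 0.702, -0.701, 0.089]
contact_force: [-5.0, 3.9, 9.0]
opening: 0.215
t 4.27 tcp stand [0.0555 0.0004] z 0.0809 yaw-err 0.0012 F stand [ 3.9  -5.02] 8.99 op 0.215
```

```bash
python3 -m handwheel '[[[-0.002,0,0,0,0,0],[-0.004,0,0,0,0,0],[-0.006,0,0,0,0,0],[-0.006,0,0,0,0,0]]]'; python3 -c "
from m import *;st()"
```

```text
clock: 4.6
tool_pos: [0.5366, -0.1738, 0.0808]
eef_rot: [-0.094, 0.702, -0.7, 0.084]
contact_force: [-15.1, 1.4, 18.2]
opening: 0.217
t 4.6 tcp stand [0.0554 0.0004] z 0.0808 yaw-err -0.0009 F stand [14.27 -5.11] 18.21 op 0.217
```

Unit is home: 14 N of push with no further movement, at x=0.0554. Release and raise, then go above the knob at stand (-0.048, 0.101).

```bash
python3 -m handwheel '[[[0.003,0,0,0,0,0],[0.003,0,0,0,0,0],[0.003,0,0,0,0,0],[0.003,-0.035,0,0,0,0],[0.003,-0.075,0,0,0,0],[0.003,-0.075,0,0,0,0],[-0.020,-0.075,0.035,0,0,0],[-0.050,-0.075,0.065,0,0,0],[-0.070,-0.075,0.09,0,0,0],[-0.070,-0.075,0.10,0,0,0],[-0.070,-0.075,0.10,0,0,0]]]' 0.1 40
python3 - <<'E'
from m import *
st();c=get_calibration("wrist");im=snapshot("wrist");save("w2",im)
P=lambda x,y,z:project(np.r_[Rm@[x,y]+t0,z],c)[0].round(0)
print("knob",P(-.05,.101,.11),P(-.045,.1,.11))
o=blobs(im,(0,0,512,384)); print(o.get("green",0))
E
```

```text
clock: 5.52
tool_pos: [0.6385, -0.2566, 0.1544]
eef_rot: [0.088, -0.7, 0.703, -0.089]
contact_force: [0.2, -0.7, 0.1]
opening: 0.551
t 5.52 tcp stand [-0.0225  0.1061] z 0.1544 yaw-err -0.0029 F stand [-0.    0.73] 0.12 op 0.551
knob [241. 179.] [240. 187.]
(array([241.94822888, 182.30245232]), array([229, 156,  23,  42, 367], dtype=int32))
```

View pics/w2.png

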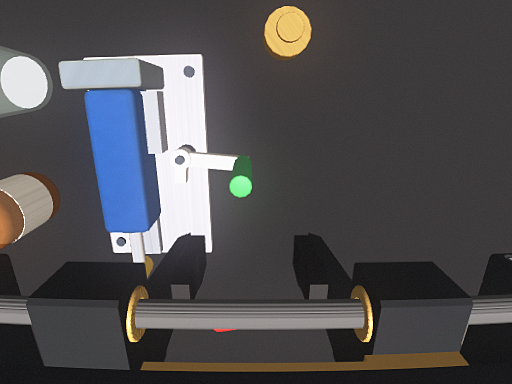

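Knob top at (241,187), which matches stand (-0.045, 0.100); the blue unit sits flush against the end stop. Go down onto the knob.

```bash
python3 -m handwheel '[[[-0.0225,0,-0.006,0,0,0],[-0.0225,0.03,-0.006,0,0,0],[-0.0225,0.06,-0.006,0,0,0],[-0.0225,0.074,-0.006,0,0,0],[-0.0225,0.074,-0.006,0,0,0]]]' && python3 -m handwheel '[[[0,0,0,0,0,0],[0,0,0,0,0,0],[0,0,0,0,0,0],[0,0,0,0,0,0],[0,0,0,0,0,0],[0,0,0,0,0,0]]]' -1 35; python3 -c "
from m import *;st()"
```

```text
clock: 5.98
tool_pos: [0.6538, -0.2395, 0.0769]
eef_rot: [-0.093, 0.703, -0.7, 0.087]
contact_force: [-1.1, 0.9, -0.7]
opening: 0.55
clock: 6.48
tool_pos: [0.6592, -0.2452, 0.0825]
eef_rot: [0.087, -0.699, 0.703, -0.091]
contact_force: [2.5, -4.5, 2.6]
opening: 0.171
t 6.48 tcp stand [-0.0455  0.1003] z 0.0825 yaw-err -0.0013 F stand [-1.3   4.98] 2.55 op 0.171
```

```bash
python3 -m handwheel '[[[0.005,0,0,0,0,0],[0.0097,0,-0.0012,0,0,0],[0.0143,0,-0.0026,0,0,0],[0.019,0,-0.0045,0,0,0],[0.023,0,-0.0067,0,0,0],[0.031,0,-0.0122,0,0,0],[0.0376,0,-0.0189,0,0,0],[0.0431,0,-0.0268,0,0,0],[0.0472,0,-0.0355,0,0,0],[0.0497,0,-0.0447,0,0,0],[0.0497,0,-0.0447,0,0,0]]]'; python3 -c "
from m import *;st()"
```

```text
clock: 7.4
tool_pos: [0.5949, -0.2208, 0.0824]
eef_rot: [0.088, -0.698, 0.706, -0.085]
contact_force: [-6.0, -12.2, 5.6]
opening: 0.166
t 7.4 tcp stand [0.0107 0.0604] z 0.0824 yaw-err -0.0076 F stand [ 8.91 10.31] 5.62 op 0.166
```

Tool ended 6 mm forward of the command with resistance, so either the pads slipped or something is blocking. Take a look.

Run:
```python
from m import *
im=snapshot("wrist");save("w3",im);c=get_calibration("wrist")
P=lambda x,y,z:project(np.r_[Rm@[x,y]+t0,z],c)[0].round(0)
print("pivot",P(-.05,.046,.07),"mouthTop home",P(.01,0,.07),"stop front top",P(-.11,0,.078))
im=snapshot("top");save("t3",cv2.resize(im[130:230,260:350],None,fx=6,fy=6,interpolation=cv2.INTER_CUBIC))
```

```text
pivot [221. 135.] mouthTop home [147. 238.] stop front top [113.   5.]
```

View pics/w3.png

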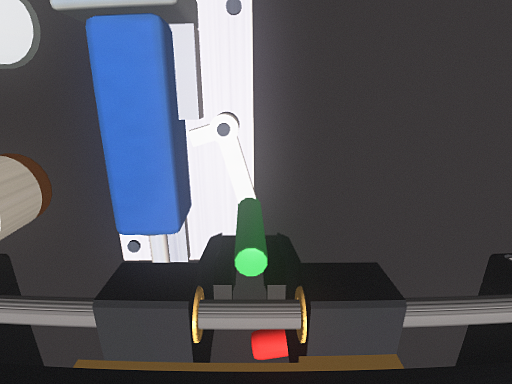

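The lever is at about 70° (pivot (223,130), knob (251,262)). The nose is clear ahead of the strip and the unit is at the stop, so nothing is blocked; the pads just slipped forward on the knob. Reopen, re-centre, and regrip.

```bash
python3 -m handwheel '[[[0,0,0.005,0,0,0],[0,0,0.005,0,0,0],[-0.001,0,0.005,0,0,0],[-0.001,0,0.005,0,0,0],[-0.001,0,0.005,0,0,0]]]' -0.3 40; python3 -c "
from m import *;st()"; python3 -m handwheel '[[[0,0,0,0,0,0],[0,0,0,0,0,0],[0,0,0,0,0,0],[0,0,0,0,0,0]]]' -1 45; python3 -c "
from m import *;st()"
```

```text
clock: 7.92
tool_pos: [0.601, -0.214, 0.0808]
eef_rot: [-0.09, 0.702, -0.701, 0.09]
contact_force: [-0.2, -0.3, -0.2]
opening: 0.351
t 7.92 tcp stand [0.0031 0.0555] z 0.0808 yaw-err 0.0018 F stand [0.25 0.21] -0.24 op 0.351
clock: 8.25
tool_pos: [0.601, -0.2178, 0.0807]
eef_rot: [0.089, -0.7, 0.703, -0.09]
contact_force: [1.6, -5.4, -2.5]
opening: 0.166
t 8.25 tcp stand [0.0041 0.0591] z 0.0807 yaw-err -0.001 F stand [-0.23  5.68] -2.54 op 0.166
```

```bash
python3 -m handwheel '[[[0.001,0,-0.004,0,0,0],[0.001,0,-0.008,0,0,0],[0.001,0,-0.011,0,0,0],[0.001,0,-0.014,0,0,0],[0.001,0,-0.016,0,0,0],[0.001,0,-0.016,0,0,0]]]'; python3 -c "
from m import *;st()"
```

```text
clock: 8.75
tool_pos: [0.5955, -0.2073, 0.0807]
eef_rot: [0.087, -0.699, 0.705, -0.088]
contact_force: [2.2, -12.2, -5.9]
opening: 0.166
t 8.75 tcp stand [0.0067 0.0476] z 0.0807 yaw-err -0.0057 F stand [ 0.92 12.38] -5.93 op 0.166
```

```bash
python3 -m handwheel '[[[0,0,-0.002,0,0,0],[0,0,-0.004,0,0,0],[0,0,-0.006,0,0,0],[0,0,-0.006,0,0,0]]]'; python3 -c "
from m import *;st()"
```

```text
clock: 9.08
tool_pos: [0.5947, -0.2052, 0.0807]
eef_rot: [0.086, -0.697, 0.707, -0.088]
contact_force: [3.6, -17.5, -9.6]
opening: 0.167
t 9.08 tcp stand [0.007  0.0453] z 0.0807 yaw-err -0.0079 F stand [ 0.96 17.86] -9.61 op 0.167
```

```bash
python3 -m handwheel '[[[0,0,-0.002,0,0,0],[0,0,-0.004,0,0,0],[0,0,-0.004,0,0,0]]]'; python3 -c "
from m import *;st()
im=snapshot('wrist');save('w4',im)"
```

```text
clock: 9.33
tool_pos: [0.5945, -0.2049, 0.0808]
eef_rot: [0.085, -0.695, 0.708, -0.088]
contact_force: [6.4, -23.9, -13.3]
opening: 0.166
t 9.33 tcp stand [0.0071 0.045 ] z 0.0808 yaw-err -0.0094 F stand [-0.16 24.78] -13.31 op 0.166
```

View pics/w4.png

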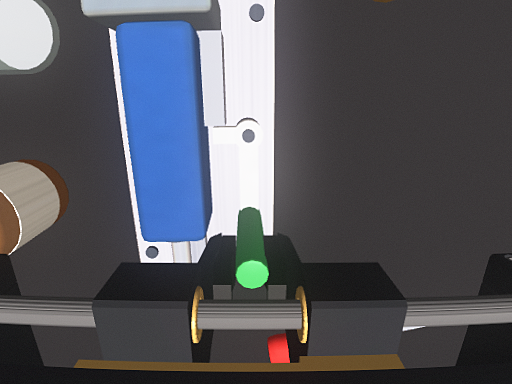

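Latch is on its hard stop (7 N more gave 0.3 mm): the lever lies along the unit and the nose at (225,128) is in front of the strip. Unload, release, raise.

```bash
python3 -m handwheel '[[[0,0,0.004,0,0,0],[0,0,0.009,0,0,0],[0,0,0.009,0,0,0]]]'; python3 -m handwheel '[[[0,0,0.003,0,0,0],[0,0,0.006,0,0,0],[0,0,0.006,0,0,0],[0,0,0.006,0,0,0],[0,-0.035,0.006,0,0,0],[0,-0.07,0.006,0,0,0],[0,-0.075,0.006,0,0,0],[0.025,-0.075,-0.018,0,0,0],[0.05,-0.075,-0.04,0,0,0],[0.05,-0.075,-0.04,0,0,0],[0.05,-0.075,-0.04,0,0,0]]]' -0.1 40
python3 - <<'E'
from m import *
st();c=get_calibration("wrist");im=snapshot("wrist");save("w5",im)
P=lambda x,y,z:project(np.r_[Rm@[x,y]+t0,z],c)[0].round(0)
print("grip",P(.055,0,.116),"knob",P(.005,.046,.11))
E
```

```text
clock: 9.63
tool_pos: [0.5945, -0.2056, 0.0807]
eef_rot: [0.088, -0.699, 0.704, -0.087]
contact_force: [0.1, -9.7, -3.7]
opening: 0.165
clock: 10.55
tool_pos: [0.5347, -0.1712, 0.1557]
eef_rot: [-0.091, 0.702, -0.701, 0.089]
contact_force: [-0.5, -0.9, 0.4]
opening: 0.448
t 10.55 tcp stand [ 0.0566 -0.0026] z 0.1557 yaw-err 0.0025 F stand [0.75 0.73] 0.4 op 0.448
grip [253. 218.] knob [325. 143.]
```

View pics/w5.png

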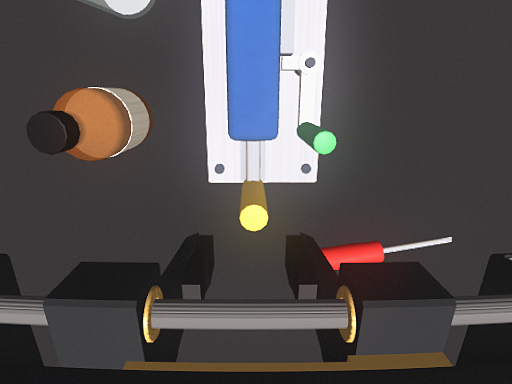

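Grip at (254,218) and knob at (325,142), against predictions of (253,218) and (325,143): the unit is home and locked. Take the grip at full force.

```bash
python3 -m handwheel '[[[-0.0015,0.03,0.003,0,0,0],[-0.0015,0.06,0.003,0,0,0],[-0.0015,0.075,0.003,0,0,0],[-0.0015,0.075,0.003,0,0,0]]]' && python3 -m handwheel '[[[0,0,0,0,0,0],[0,0,0,0,0,0],[0,0,0,0,0,0],[0,0,0,0,0,0],[0,0,0,0,0,0]]]' -1 60; python3 -c "
from m import *;st()"; python3 -m handwheel '[[[0.005,0,0,0,0,0],[0.011,0,0,0,0,0],[0.018,0,0,0,0,0],[0.025,0,0,0,0,0],[0.032,0,0,0,0,0],[0.039,0,0,0,0,0],[0.046,0,0,0,0,0],[0.050,0,0,0,0,0],[0.053,0,0,0,0,0],[0.056,0,0,0,0,0],[0.056,0,0,0,0,0],[0.056,0,0,0,0,0]]]';python3 -c "
from m import *;st()"
```

```text
clock: 10.93
tool_pos: [0.5384, -0.1753, 0.0775]
eef_rot: [-0.091, 0.702, -0.701, 0.088]
contact_force: [0.2, 0.4, -0.7]
opening: 0.451
clock: 11.35
tool_pos: [0.5397, -0.1731, 0.0817]
eef_rot: [-0.09, 0.702, -0.7, 0.091]
contact_force: [0.5, 4.9, -1.4]
opening: 0.21
t 11.35 tcp stand [0.0522 0.0004] z 0.0817 yaw-err 0.0021 F stand [-1.67 -4.62] -1.42 op 0.21
clock: 12.35
tool_pos: [0.4894, -0.1865, 0.0818]
eef_rot: [-0.088, 0.702, -0.701, 0.094]
contact_force: [5.4, 7.7, -6.3]
opening: 0.209
t 12.35 tcp stand [0.1042 0.0008] z 0.0818 yaw-err 0.0039 F stand [-7.14 -6.09] -6.26 op 0.209
```

```bash
python3 -m handwheel '[[[0.003,0,0,0,0,0],[0.006,0,0,0,0,0],[0.0075,0,0,0,0,0],[0.0075,0,0,0,0,0],[0.0075,0,0,0,0,0]]]'
python3 - <<'E'
from m import *
st();c=get_calibration("wrist");im=snapshot("wrist")
P=lambda x,y,z:project(np.r_[Rm@[x,y]+t0,z],c)[0].round(1)
print("mouth bottom-level rod top",P(.01,0,.06),"top edge",P(.01,0,.07),"grip if ext .059",P(.114,0,.116))
print("ring rear top @.0545/.0595/.0645",P(.01,0,.06),P(.015,0,.06),P(.02,0,.06),"front",P(.025,0,.06))
save("w6",im)
E
```

```text
clock: 12.77
tool_pos: [0.4826, -0.1883, 0.0818]
eef_rot: [-0.088, 0.702, -0.701, 0.094]
contact_force: [6.1, 7.1, -6.3]
opening: 0.207
t 12.77 tcp stand [0.1112 0.0009] z 0.0818 yaw-err 0.0043 F stand [-7.7  -5.32] -6.33 op 0.207
mouth bottom-level rod top [248.8  54.8] top edge [248.8  51.9] grip if ext .059 [247.5 291.4]
ring rear top @.0545/.0595/.0645 [248.8  54.8] [248.8  65. ] [248.7  74.9] front [248.7  84.8]
```

View pics/w6.png

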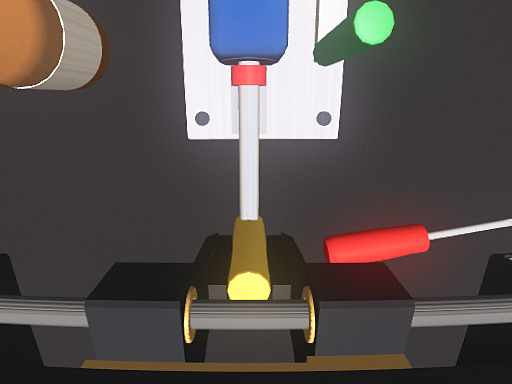

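The whole red ring is out (rows 66–84), with bare rod showing between it and the mouth. Check the gap numerically.

Run:
```python
from m import *
im=cv2.imread("pics/w6.png")[:,:,::-1];c=get_calibration("wrist")
for u in(249,225): print(u,[(v,im[v,u].tolist()) for v in range(46,90,2)])
P=lambda x,z:project(np.r_[Rm@[x,0]+t0,z],c)[0][1].round(1)
for x in(.010,.0115,.013): print(x,"z70",P(x,.07),"z30",P(x,.03))
for x in(.0145,.0165,.0195,.0245,.0265,.0295): print("ring top z60",x,P(x,.06))
st()
```

```text
249 [(46, [90, 124, 201]), (48, [86, 118, 192]), (50, [90, 121, 186]), (52, [88, 115, 181]), (54, [81, 99, 151]), (56, [91, 95, 126]), (58, [101, 94, 108]), (60, [87, 80, 92]), (62, [235, 234, 242]), (64, [233, 243, 252]), (66, [255, 118, 119]), (68, [254, 121, 121]), (70, [254, 123, 123]), (72, [254, 123, 122]), (74, [254, 122, 122]), (76, [254, 125, 124]), (78, [254, 126, 125]), (80, [254, 124, 123]), (82, [255, 127, 124]), (84, [239, 99, 102]), (86, [234, 239, 246]), (88, [233, 231, 238])]
225 [(46, [90, 123, 201]), (48, [89, 121, 194]), (50, [90, 119, 189]), (52, [89, 119, 182]), (54, [85, 102, 155]), (56, [79, 88, 122]), (58, [72, 70, 97]), (60, [88, 80, 91]), (62, [82, 74, 84]), (64, [69, 66, 91]), (66, [252, 249, 253]), (68, [245, 242, 247]), (70, [244, 241, 246]), (72, [244, 242, 246]), (74, [245, 242, 247]), (76, [245, 242, 247]), (78, [245, 242, 247]), (80, [245, 242, 247]), (82, [245, 242, 247]), (84, [245, 242, 247]), (86, [245, 242, 247]), (88, [245, 242, 247])]
0.01 z70 52.0 z30 62.0
0.0115 z70 55.3 z30 64.5
0.013 z70 58.6 z30 67.1
ring top z60 0.0145 64.1
ring top z60 0.0165 68.1
ring top z60 0.0195 74.1
ring top z60 0.0245 84.0
ring top z60 0.0265 87.9
ring top z60 0.0295 93.7
t 12.82 tcp stand [0.1111 0.0008] z 0.0818 yaw-err 0.0044 F stand [-7.27 -5.57] -7.67 op 0.212
```

Ring rear is about 3.5 mm ahead of the mouth, since the unit took up its 1.5 mm latch play. I'll add 1 mm for margin and check that the hold is steady.

```bash
python3 -m handwheel '[[[0.001,0,0,0,0,0],[0.001,0,0,0,0,0],[0.001,0,0,0,0,0],[0.001,0,0,0,0,0],[0.001,0,0,0,0,0],[0.001,0,0,0,0,0],[0.001,0,0,0,0,0],[0.001,0,0,0,0,0],[0.001,0,0,0,0,0],[0.001,0,0,0,0,0],[0.001,0,0,0,0,0],[0.001,0,0,0,0,0]]]'
python3 - <<'E'
from m import *
st();im=snapshot("wrist");c=get_calibration("wrist");save("w7",im)
red=(im[:,249,0]>200)&(im[:,249,1]<170);v=np.flatnonzero(red[40:110])+40;print("ring rows",v.min(),v.max(),at_z((249,v.min()-.5),.06,c)[:2]@Rm-t0@Rm)
e=[k for k in range(40,90) if im[k,225].min()>200][0];print("mouth foot row",e,at_z((225,e-.5),.03,c)[:2]@Rm-t0@Rm)
E
```

```text
clock: 13.82
tool_pos: [0.4819, -0.1885, 0.0818]
eef_rot: [-0.088, 0.702, -0.701, 0.095]
contact_force: [7.0, 7.8, -7.6]
opening: 0.207
t 13.82 tcp stand [0.112  0.0008] z 0.0818 yaw-err 0.0045 F stand [-8.75 -5.77] -7.56 op 0.207
ring rows 65 84 [0.01556092 0.00010695]
mouth foot row 64 [ 0.01179609 -0.01485087]
```

```bash
python3 -c "
from plant import job;print(job.finish_job())"
```

```text
the job is handed in; nothing more can be done
None
```

The job is handed in at about 14 s of the 64 s allowed, with the arm still holding the rod out against the spring; no verdict was reported.

- **Spring unit:** I pushed it home by the yellow grip. It stopped moving under 14 N of push, and the pictures showed it flush against the end stop.
- **Latch:** I turned it to its hard stop, where 7 N more push moved it only 0.3 mm. The gripper slipped on the green knob once, at about 70°, so I regripped and finished the turn. The knob and grip then appeared within about 1 pixel of where a locked, home unit should put them.
- **Rod:** I drew it out about 60 mm by the arm's own reading. The last wrist picture put the rear edge of the red ring about 4 mm clear of the mouth, inside the 10 mm limit. During the last second before hand-in the arm stayed steady with about 9 N of spring pull and a 60 N grip.

**Disagreements:**
- The mouth measured about 1.5 mm forward of its home position while pulling, which matches the 1.5 mm play in the latch.
- The networks' side-view boxes for the grip and knob were wrong, so I located both from the pictures instead.

None of my moves was aimed at the glassware or other things, and I saw no contact with them. I did not re-measure their positions at the end.

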